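# Find and release the latched key of a cigar draw tester

## Task

One of the four white keys on the cigar draw tester has been left latched down. With the fingertips, tap all four keys lightly, in order from the robot's left to its right, to find the latched one, without releasing it yet and without pushing any free key down as deep as the latched one. Then press the latched key right in so that it pops up, and take the hand away so that all four keys stand fully up; do not lift or shift the pot, the knife or the mould.

Things in the scene. Friction and masses are not known exactly. Their poses are not given: they have to be found in the camera images.
- tester: Grey draw tester fixed to the table, 160 mm (x) by 296 mm (y); origin at the centre of its underside. Its deck, 60 mm above the table, carries the four keys in a row along y, 30 mm to -x of the centre; behind them (x 20 to 80 mm) a ledge 84 mm high with four round dials, 88 mm. Four nozzles stick 15 mm out of its front (-x) face. +y is to the robot's left; yaw within 0.35 rad of 0.
- slot1 (a point): Fixed point on the tester: where the top centre of the first (leftmost) key lies when that key is fully up (78 mm above the table). Keys are 64 mm apart, with 20 mm between caps.
- slot2 (a point): Fixed point on the tester: where the top centre of the second key lies when that key is fully up (78 mm above the table). Keys are 64 mm apart, with 20 mm between caps.
- slot3 (a point): Fixed point on the tester: where the top centre of the third key lies when that key is fully up (78 mm above the table). Keys are 64 mm apart, with 20 mm between caps.
- slot4 (a point): Fixed point on the tester: where the top centre of the fourth (rightmost) key lies when that key is fully up (78 mm above the table). Keys are 64 mm apart, with 20 mm between caps.
- key_a (a joint): Depth in m of one of four identical white keys: 0 = fully up, stop at 0.010. Free keys read 0, start to sink at 2 N, then take 0.9 N per mm, and spring back. The latched key rests at about 0.006 and hardly gives below 7 N; pressed below 0.008 (9 to 11 N) it passes its latch and rises to 0 as the finger withdraws. Letters do not follow the order in the row.
- key_b (a joint): Depth in m of one of four identical white keys: 0 = fully up, stop at 0.010. Free keys read 0, start to sink at 2 N, then take 0.9 N per mm, and spring back. The latched key rests at about 0.006 and hardly gives below 7 N; pressed below 0.008 (9 to 11 N) it passes its latch and rises to 0 as the finger withdraws. Letters do not follow the order in the row.
- key_c (a joint): Depth in m of one of four identical white keys: 0 = fully up, stop at 0.010. Free keys read 0, start to sink at 2 N, then take 0.9 N per mm, and spring back. The latched key rests at about 0.006 and hardly gives below 7 N; pressed below 0.008 (9 to 11 N) it passes its latch and rises to 0 as the finger withdraws. Letters do not follow the order in the row.
- key_d (a joint): Depth in m of one of four identical white keys: 0 = fully up, stop at 0.010. Free keys read 0, start to sink at 2 N, then take 0.9 N per mm, and spring back. The latched key rests at about 0.006 and hardly gives below 7 N; pressed below 0.008 (9 to 11 N) it passes its latch and rises to 0 as the finger withdraws. Letters do not follow the order in the row.
- key_a_top (a point): Centre of the top face (38 mm x by 44 mm y) of the white key of that letter; it moves down with the key. Fully up it is 78 mm above the table (18 mm above the deck), latched 72 mm. Axes as the tester's.
- key_b_top (a point): Centre of the top face (38 mm x by 44 mm y) of the white key of that letter; it moves down with the key. Fully up it is 78 mm above the table (18 mm above the deck), latched 72 mm. Axes as the tester's.
- key_c_top (a point): Centre of the top face (38 mm x by 44 mm y) of the white key of that letter; it moves down with the key. Fully up it is 78 mm above the table (18 mm above the deck), latched 72 mm. Axes as the tester's.
- key_d_top (a point): Centre of the top face (38 mm x by 44 mm y) of the white key of that letter; it moves down with the key. Fully up it is 78 mm above the table (18 mm above the deck), latched 72 mm. Axes as the tester's.
- pot: Loose, to be left alone: white ceramic gum pot, 68 mm across, 55 mm high, left of the tester. Origin at the centre of its underside.
- chaveta: Loose, to be left alone: steel rolling knife lying flat right of the tester, round blade 90 mm across and 4 mm thick centred on the origin, wooden handle 14 mm high reaching 110 mm to its -x.
- mould: Loose, to be left alone: black grooved cigar mould, 70 mm by 260 mm (y), 34 mm high, with four cigars in it (to 38 mm high, 100 mm long), beyond the tester. Origin at the centre of its underside.

How it is judged:
By the outcome, as a careful person would: the job done as asked, in the order asked, and still so for the second after the job is handed in, with the robot touching nothing.
It also fails if it takes over 51 s, if anything falls off the work surface, if the arm or the gripper's body presses on something with over 40 N, if the wrist force passes 120 N, or if a joint passes its speed limit or range.

## Robot

A 6-joint arm with a two-finger parallel gripper is mounted at the origin on the work surface. World frame = base frame: x ahead of the robot, y to its left, z up, the work surface at z = 0. Lengths are in mm, angles in degrees, forces in N, time in s.
With the tool pointing down it reaches from about 350 to 850 mm from the base axis. Payload 8.1 kg.
Tool frame: the origin (TCP) lies midway between the tips of the shut fingers; the grasp point (between the pads) lies 19 mm behind it; z points along the fingers, y is the direction in which the jaws open and shut (so a half turn about z gives the same grasp; the last joint's range is limited). The gripper opens to 85 mm and grips with 20 to 120 N. Pads are 22 mm wide; open, the fingers measure 114 mm over their backs; the gripper's body (76 mm by 85 mm) begins 54 mm behind the grasp point. The pads swing forward as they close: fully open they stand 13 mm farther back than shut.
Start: joints at [58.705, 7.471, 85.268, -0, 87.261, -4.893], TCP at [266.779, 537.433, 231.292] pointing down, gripper open.
Joint ranges: [-169.43, 169.43], [-51.17, 129.36], [1.28, 143.12], [-76.62, 256.62], [0, 156.53], [-152.29, 152.29]. Speed limits (degrees/s): [136.94, 136.94, 159.86, 180, 180, 180].

## Interface

Orientations are given as [roll, pitch, yaw] about the fixed x, y, z axes, in that order (R = Rz(yaw) Ry(pitch) Rx(roll)).
In Python, from bench import telemetry, snapshot, camera_params, job gives the robot as it stands. The module is installed in compiled form; this text tells all that it offers.
- The arm moves only by the shell command python3 -m jog 'ROWS' [FORCE]. ROWS is JSON, a list that holds one entry, the list of rows, each a list of 7 numbers: the shift along the tool's x, y, z in units of 50 mm (1.0 is 50 mm), then the turn, a rotation vector about the tool's x, y, z in units of 2 pi rad (1.0 is 2 pi rad), then the opening, from 0 (shut) to 1 (fully open). In form: [[[dx, dy, dz, rx, ry, rz, claw], ...]]. A call has 1 to 12 rows; each row shifts and turns the commanded pose from where the row before left it, along the tool's axes as they then stand; what a row does not reach is not made up. A row lasts 1/8 s, in which the tool goes at most 62.5 mm and 10.7 degrees, less where a joint would pass 70% of its speed; a pose out of reach is approached as far as the arm can. A call with a number of a shift or a turn outside -1 to 1 is refused whole. A call with a gripper value outside its range is refused whole. The fingers move at their own pace and stop on an object; FORCE is the grip in N (left out, the last holds). Time passes only in rows, so rows that do not move let the fingers close. It gives the time, the measured TCP pose, the force and the opening at its end, in the units of the state.
- telemetry.sense(): the state, without advancing time (a new reading comes with each control period).
- snapshot(name): name is "side" or "top"; returns (picture, depth): 400x640x3 uint8, red, green, blue; 400x640 float32, mm along the optical axis (not along the pixel's ray), 0 where there is no reading.
- camera_params(name): a dict with "K" (3x3 intrinsics, pixels), "D" ([k1, k2, p1, p2, k3] as OpenCV has them; the pictures are not rectified), "extrinsics" (4x4, takes a point from camera to world coordinates). Camera axes: x right, y down, z forward; pixel columns grow to the right and rows downward; lengths in mm; the calibration is good to about 2 mm. A picture is of the moment at which its call begins. camera_params takes no time and is no camera call.
- job.hand_in(): hands the job in, once; it reports no verdict.
The state is a dict: "time": time; "joint_pos": joint angles; "qd": joint speeds; "joint_efforts": joint torques, N m; "tool_pos": TCP position; "tcp_rot": TCP orientation; "ft_force": force on the tool from outside, world axes, zero at the start; "wrist_torque": the same for the moment, N m; "finger_gap": finger opening in mm.
Only numpy, scipy, OpenCV 4.12 (cv2) and the standard library are available. Lean on these libraries where they do the work, as an engineer would, in place of code of your own. Each camera call takes 0.05 s, during which the arm holds its last target. There are 200 camera calls.

## Working session

There is one attempt and no reset: what is moved stays moved. The work goes in short steps, Python scripts to look and compute and a shell command to move; the robot and the scene stay as the last step left them, time stands still between calls to the robot, and variables do not carry over. Pictures are saved under pics/ and viewed, about 8 in all and at most 12, crops included, and the job is handed in when it is done.

```bash
mkdir -p pics
cat > h.py <<'E'
import numpy as np, cv2
from bench import telemetry, snapshot, camera_params, job
def world(name,d,u,v):
    p=camera_params(name);K=np.array(p["K"]);D=np.array(p["D"]);T=np.array(p["extrinsics"])
    z=np.median(d[v-1:v+2,u-1:u+2])
    x,y=cv2.undistortPoints(np.array([[[u,v]]],float),K,D)[0,0]
    return (T@[x*z,y*z,z,1])[:3]
E
python3 - <<'E'
from h import *
for n in("top","side"):
    im,d=snapshot(n);cv2.imwrite(f"pics/{n}0.png",im[:,:,::-1]);np.save(f"pics/{n}0.npy",d)
    print(n,np.round(camera_params(n)["extrinsics"],2).tolist(), np.round(camera_params(n)["K"],1).tolist())
print(telemetry.sense())
E
```

```text
top [[0.02, -0.99, 0.15, 471.35], [-1.0, -0.02, 0.0, 13.55], [0.0, -0.15, -0.99, 928.0], [0.0, 0.0, 0.0, 1.0]] [[409.3, 0.0, 317.8], [0.0, 409.3, 204.3], [0.0, 0.0, 1.0]]
side [[0.77, -0.41, 0.48, 164.26], [-0.63, -0.53, 0.57, -495.39], [0.02, -0.75, -0.67, 680.6], [0.0, 0.0, 0.0, 1.0]] [[423.7, 0.0, 323.6], [0.0, 423.7, 193.6], [0.0, 0.0, 1.0]]
{'time': 0.1, 'joint_pos': array([ 5.87038973e+01,  7.51094911e+00,  8.53234375e+01,  2.86555950e-04,
        8.72612732e+01, -4.89371834e+00]), 'qd': array([-0.01191463, -0.16533433, -0.23063853, -0.03446989, -0.08188502,
        0.07031918]), 'joint_efforts': array([-1.13523015e-05, -5.70945883e+01, -5.01944268e+01, -1.51456325e-04,
        7.90970604e-03, -5.19604703e-05]), 'tool_pos': array([266.53018631, 536.99953812, 230.3437629 ]), 'tcp_rot': array([-1.79904713e+02, -8.44567555e-03,  1.53597595e+02]), 'ft_force': array([-0.64219749, -0.66918862, -0.91489532]), 'wrist_torque': array([ 0.03957084, -0.04881186,  0.00328023]), 'finger_gap': 85.45309578574955}
```

View pics/top0.png

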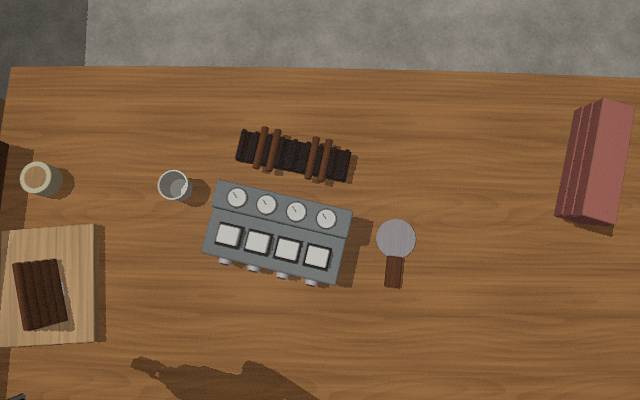

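View pics/side0.png

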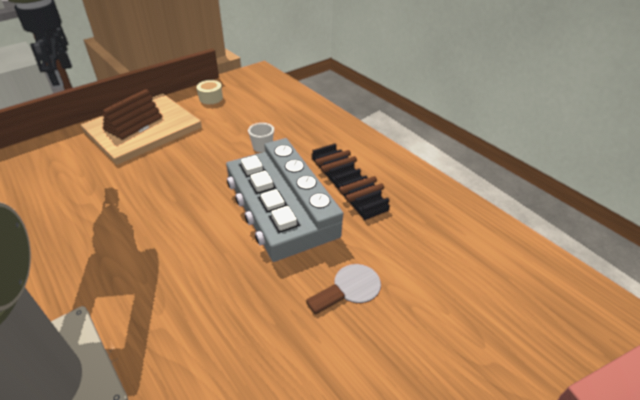

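The top view shows the four keys at about (229,235), (258,242), (288,249) and (317,256). The pot is at (174,185), the mould at (293,155) and the knife at (396,240). Next I'll get the key centroids and heights.

Run:
```python
from h import *
im=cv2.imread("pics/top0.png");d=np.load("pics/top0.npy")
p=camera_params("top");K=np.array(p["K"]);D=np.array(p["D"]);T=np.array(p["extrinsics"])
m=(im.min(2)>195).astype(np.uint8)
n,l,s,c=cv2.connectedComponentsWithStats(m,connectivity=4)
P=[]
for u,v in[(229,235),(258,242),(288,249),(317,256)]:
    k=l[v,u]; ctr=c[k]; mm=cv2.erode((l==k).astype(np.uint8),np.ones((7,7)))>0
    z=np.median(d[mm]); x,y=cv2.undistortPoints(ctr.reshape(1,1,2),K,D)[0,0]
    w=(T@[x*z,y*z,z,1])[:3]; P.append(w); print(s[k][4],ctr,d[mm].std(),w.round(1))
P=np.array(P);e=P[3]-P[0];print("pitch",np.linalg.norm(np.diff(P,axis=0)[:,:2],axis=1),"yaw",np.degrees(np.arctan2(e[0],-e[1])))
for u,v in[(174,185),(230,262),(350,215),(340,270),(218,185)]: print(u,v,world("top",d,u,v).round(1))
big=cv2.resize(im[170:295,195:360],None,fx=4.8,fy=4.8,interpolation=cv2.INTER_CUBIC);cv2.imwrite("pics/crop0.png",big)
```

```text
256000 [319.5 199.5] 349.21487 [625.6  12.5   8.7]
256000 [319.5 199.5] 349.21487 [625.6  12.5   8.7]
256000 [319.5 199.5] 349.21487 [625.6  12.5   8.7]
256000 [319.5 199.5] 349.21487 [625.6  12.5   8.7]
pitch [0. 0. 0.] yaw 180.0
174 185 [653.6 350.    4. ]
230 262 [479.9 202.4  40.9]
350 215 [581.6 -51.5  84.2]
340 270 [ 4.679e+02 -3.670e+01 -1.000e-01]
218 185 [639.8 227.3  83.4]
```

View pics/crop0.png

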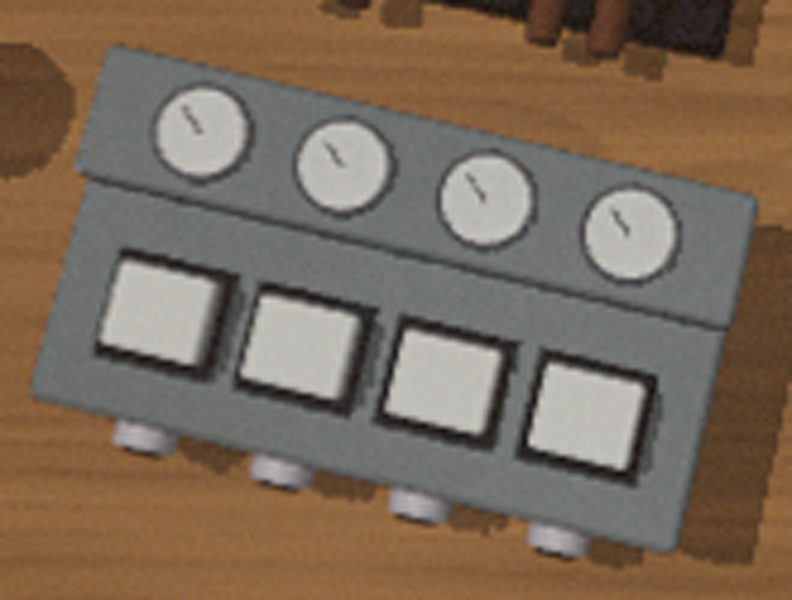

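The enlarged crop shows the caps at roughly (158,315), (300,350), (443,383) and (586,415) in crop pixels. My threshold was too high, so I'll lower it.

Run:
```python
from h import *
im=cv2.imread("pics/top0.png");d=np.load("pics/top0.npy")
p=camera_params("top");K=np.array(p["K"]);D=np.array(p["D"]);T=np.array(p["extrinsics"])
print(im[235,229],im[249,288])
m=(im.min(2)>160).astype(np.uint8)
n,l,s,c=cv2.connectedComponentsWithStats(m,connectivity=4)
P=[]
for u,v in[(228,235),(258,242),(288,249),(317,256)]:
    k=l[v,u]; ctr=c[k]; mm=cv2.erode((l==k).astype(np.uint8),np.ones((7,7)))>0
    z=np.median(d[mm]); x,y=cv2.undistortPoints(ctr.reshape(1,1,2),K,D)[0,0]
    w=(T@[x*z,y*z,z,1])[:3]; P.append(w); print(s[k],ctr,mm.sum(),d[mm].mean(),d[mm].std(),w.round(1))
P=np.array(P);e=P[3]-P[0];print("pitch",np.linalg.norm(np.diff(P,axis=0)[:,:2],axis=1),"yaw",np.degrees(np.arctan2(e[0],-e[1])))
```

```text
[181 186 189] [183 189 190]
[216 225  23  20 326] [227.32208589 234.48159509] 117 851.0569 1.8189095 [536.3 203.2  77.2]
[246 232  23  21 336] [256.77380952 241.71428571] 123 848.3969 1.6951662 [522.5 140.9  78. ]
[276 239  23  21 343] [286.6851312  249.11370262] 128 845.41516 75.037796 [508.9  78.8  71.9]
[305 246  24  21 350] [316.48       256.19142857] 130 837.2631 73.73998 [495.4  16.4  77.9]
pitch [63.80672845 63.59904971 63.82713988] yaw -12.356187675070514
```

Measured pitch is 63.7 mm against 64 given, with tops at 78 / 78 / 72 / 78, so key 3 looks latched. Tester yaw is -12.4°. I'll turn to tool yaw 167.65, shut the fingers and move over key 1.

```bash
python3 -m jog '[[[0,0,0,0,0,-0.0195,0],[0,0,0,0,0,-0.0195,0],[-0.67,-0.538,0.2,0,0,0,0],[-0.67,-0.538,0.2,0,0,0,0],[-0.67,-0.538,0.2,0,0,0,0],[-0.67,-0.538,0.2,0,0,0,0],[-0.67,-0.538,0.2,0,0,0,0],[-0.67,-0.538,0.2,0,0,0,0],[-0.67,-0.538,0.2,0,0,0,0],[-0.67,-0.538,0.2,0,0,0,0],[-0.67,-0.538,0.2,0,0,0,0],[-0.67,-0.538,0.2,0,0,0,0]]]' 20; python3 -m jog '[[[0,0,0,0,0,0,0],[0,0,0,0,0,0,0],[0,0,0,0,0,0,0]]]'
```

```text
time: 1.6
tool_pos: [536.9, 201.7, 130.5]
tcp_rot: [-180.0, -0.0, 167.6]
ft_force: [0.1, 0.4, -0.5]
finger_gap: -0.3
time: 1.98
tool_pos: [535.9, 204.0, 131.5]
tcp_rot: [180.0, -0.0, 167.7]
ft_force: [1.1, 0.5, 0.7]
finger_gap: 0.1
```

```bash
python3 -m jog '[[[0,0,0.3,0,0,0,0],[0,0,0.3,0,0,0,0],[0,0,0.3,0,0,0,0],[0,0,0.1,0,0,0,0],[0,0,0,0,0,0,0],[0,0,0,0,0,0,0]]]'; python3 -m jog '[[[0,0,0.04,0,0,0,0],[0,0,0,0,0,0,0]]]';python3 -m jog '[[[0,0,0.02,0,0,0,0],[0,0,0,0,0,0,0]]]'
```

```text
time: 2.72
tool_pos: [536.9, 203.1, 81.9]
tcp_rot: [180.0, 0.0, 167.6]
ft_force: [-0.6, -0.6, -0.9]
finger_gap: 0.2
time: 2.98
tool_pos: [536.6, 203.0, 79.5]
tcp_rot: [180.0, 0.0, 167.6]
ft_force: [-0.3, 0.1, -0.1]
finger_gap: -0.2
time: 3.22
tool_pos: [536.4, 202.9, 78.3]
tcp_rot: [-180.0, -0.0, 167.6]
ft_force: [-0.2, 0.8, 0.4]
finger_gap: 0.0
```

Commanded z is about 78.3, so I'll go down in 1 mm steps.

```bash
for i in 1; do python3 -m jog '[[[0,0,0.02,0,0,0,0],[0,0,0,0,0,0,0]]]'; python3 -m jog '[[[0,0,0.02,0,0,0,0],[0,0,0,0,0,0,0]]]'; python3 -m jog '[[[0,0,0,0,0,0,0]]]'; done | grep -E "pos|force"
```

```text
tool_pos: [536.5, 203.0, 77.5]
ft_force: [-0.5, 0.1, 2.6]
tool_pos: [536.5, 203.0, 76.4]
ft_force: [-1.7, -0.9, 3.1]
tool_pos: [536.5, 203.0, 76.4]
ft_force: [-1.8, -0.6, 3.3]
```

Key 1 is free: contact at about 78 mm and it sinks springily. I'll go one more mm, then lift and move to key 2.

```bash
(python3 -m jog '[[[0,0,0.02,0,0,0,0],[0,0,0,0,0,0,0]]]'; python3 -m jog '[[[0,0,-0.3,0,0,0,0],[0,0,-0.2,0,0,0,0],[0,-0.64,0,0,0,0,0],[0,-0.64,0,0,0,0,0],[0,0,0,0,0,0,0],[0,0,0,0,0,0,0]]]';  python3 -m jog '[[[0,0,0.2,0,0,0,0],[0,0,0.2,0,0,0,0],[0,0,0.04,0,0,0,0],[0,0,0,0,0,0,0],[0,0,0,0,0,0,0]]]'; python3 -m jog '[[[0,0,0.02,0,0,0,0],[0,0,0,0,0,0,0]]]';  python3 -m jog '[[[0,0,0.02,0,0,0,0],[0,0,0,0,0,0,0]]]') | grep -E "time|pos|force"
```

```text
time: 4.1
tool_pos: [536.5, 203.0, 75.4]
ft_force: [-1.0, 0.3, 4.2]
time: 4.85
tool_pos: [523.2, 140.8, 101.0]
ft_force: [-0.2, 0.3, 1.1]
time: 5.48
tool_pos: [522.9, 140.5, 78.4]
ft_force: [0.1, 0.3, -0.0]
time: 5.72
tool_pos: [523.0, 140.4, 77.6]
ft_force: [0.8, 0.8, 1.4]
time: 5.98
tool_pos: [523.0, 140.4, 76.5]
ft_force: [-0.1, 1.7, 2.1]
```

```bash
(python3 -m jog '[[[0,0,0.02,0,0,0,0],[0,0,0,0,0,0,0]]]'; python3 -m jog '[[[0,0,-0.3,0,0,0,0],[0,0,-0.2,0,0,0,0],[0,-0.64,0,0,0,0,0],[0,-0.64,0,0,0,0,0],[0,0,0,0,0,0,0],[0,0,0,0,0,0,0]]]';  python3 -m jog '[[[0,0,0.2,0,0,0,0],[0,0,0.2,0,0,0,0],[0,0,0.04,0,0,0,0],[0,0,0,0,0,0,0],[0,0,0,0,0,0,0]]]'; python3 -m jog '[[[0,0,0.04,0,0,0,0],[0,0,0,0,0,0,0]]]';  python3 -m jog '[[[0,0,0.02,0,0,0,0],[0,0,0,0,0,0,0]]]') | grep -E "time|pos|force"
```

```text
time: 6.22
tool_pos: [523.0, 140.4, 75.5]
ft_force: [-0.4, 0.4, 3.2]
time: 6.98
tool_pos: [509.3, 78.2, 100.8]
ft_force: [-0.0, 0.6, 0.1]
time: 7.6
tool_pos: [509.2, 78.0, 78.5]
ft_force: [-0.2, -0.0, -0.0]
time: 7.85
tool_pos: [509.0, 77.9, 76.3]
ft_force: [0.2, 0.3, -0.1]
time: 8.1
tool_pos: [509.0, 77.9, 75.2]
ft_force: [0.3, 0.2, -0.3]
```

Key 2 is free. At key 3 there is no contact at 75.2 mm, so its top is lower. I'll keep going in small steps.

```bash
(python3 -m jog '[[[0,0,0.04,0,0,0,0],[0,0,0,0,0,0,0]]]';  python3 -m jog '[[[0,0,0.01,0,0,0,0],[0,0,0,0,0,0,0]]]'; python3 -m jog '[[[0,0,0.01,0,0,0,0],[0,0,0,0,0,0,0]]]') | grep -E "time|pos|force"
```

```text
time: 8.35
tool_pos: [508.8, 77.9, 73.0]
ft_force: [-0.6, 1.0, 0.4]
time: 8.6
tool_pos: [509.0, 77.9, 72.8]
ft_force: [0.7, 0.2, 0.9]
time: 8.85
tool_pos: [509.0, 77.9, 72.3]
ft_force: [-0.4, 0.1, 0.4]
```

```bash
(python3 -m jog '[[[0,0,0.01,0,0,0,0],[0,0,0,0,0,0,0]]]';  python3 -m jog '[[[0,0,0.004,0,0,0,0],[0,0,0,0,0,0,0]]]') | grep -E "time|pos|force"
```

```text
time: 9.1
tool_pos: [509.1, 77.9, 72.1]
ft_force: [-2.3, -0.9, 4.5]
time: 9.35
tool_pos: [509.1, 77.9, 72.1]
ft_force: [-3.1, -0.2, 6.4]
```

Key 3 is latched: a stiff stop at 72.1 mm and no sinking at 6.4 N. I'll lift off and tap key 4.

```bash
(python3 -m jog '[[[0,0,-0.27,0,0,0,0],[0,0,-0.3,0,0,0,0],[0,-0.64,0,0,0,0,0],[0,-0.64,0,0,0,0,0],[0,0,0,0,0,0,0],[0,0,0,0,0,0,0]]]';  python3 -m jog '[[[0,0,0.2,0,0,0,0],[0,0,0.2,0,0,0,0],[0,0,0.04,0,0,0,0],[0,0,0,0,0,0,0],[0,0,0,0,0,0,0]]]'; python3 -m jog '[[[0,0,0.02,0,0,0,0],[0,0,0,0,0,0,0]]]';  python3 -m jog '[[[0,0,0.02,0,0,0,0],[0,0,0,0,0,0,0]]]';  python3 -m jog '[[[0,0,0.02,0,0,0,0],[0,0,0,0,0,0,0]]]') | grep -E "time|pos|force"
python3 - <<'E'
from h import *
im,d=snapshot("side");cv2.imwrite("pics/s1.png",cv2.resize(im[100:280,180:420,::-1],None,fx=3,fy=3,interpolation=cv2.INTER_CUBIC))
E
```

```text
time: 10.1
tool_pos: [495.9, 15.6, 100.9]
ft_force: [0.1, -0.1, 0.7]
time: 10.72
tool_pos: [495.4, 15.4, 78.2]
ft_force: [-0.5, -0.1, -0.2]
time: 10.98
tool_pos: [495.6, 15.4, 77.3]
ft_force: [0.4, 0.2, 2.4]
time: 11.22
tool_pos: [495.6, 15.4, 76.3]
ft_force: [-0.4, 0.3, 3.4]
time: 11.48
tool_pos: [495.5, 15.3, 75.2]
ft_force: [-0.1, 0.4, 3.9]
```

View pics/s1.png

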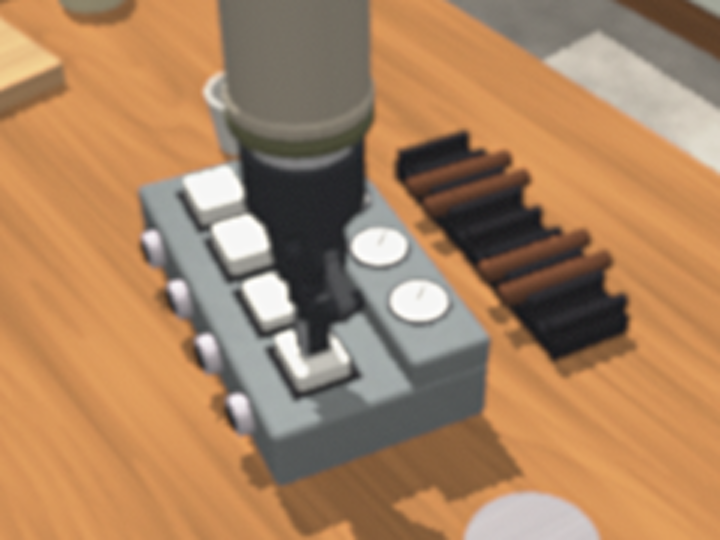

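The picture shows the shut fingertips on the middle of key 4 (crop (318,350)), with key 3 sitting lower than its neighbours. Key 4 is free. I'll go back to key 3 and press it in.

```bash
(python3 -m jog '[[[0,0,-0.25,0,0,0,0],[0,0,-0.25,0,0,0,0],[0,0.64,0,0,0,0,0],[0,0.64,0,0,0,0,0],[0,0,0,0,0,0,0],[0,0,0.25,0,0,0,0],[0,0,0.25,0,0,0,0],[0,0,0.04,0,0,0,0],[0,0,0,0,0,0,0],[0,0,0,0,0,0,0]]]';  python3 -m jog '[[[0,0,0.02,0,0,0,0],[0,0,0.02,0,0,0,0],[0,0,0,0,0,0,0]]]'; python3 -m jog '[[[0,0,0.02,0,0,0,0],[0,0,0,0,0,0,0]]]';  python3 -m jog '[[[0,0,0.02,0,0,0,0],[0,0,0,0,0,0,0]]]') | grep -E "time|pos|force"
```

```text
time: 12.78
tool_pos: [508.8, 77.6, 72.8]
ft_force: [0.0, -0.3, -0.3]
time: 13.15
tool_pos: [509.1, 77.8, 71.8]
ft_force: [-3.7, -1.6, 6.2]
time: 13.4
tool_pos: [509.1, 77.8, 70.9]
ft_force: [-3.2, -1.0, 8.6]
time: 13.65
tool_pos: [509.1, 77.8, 69.9]
ft_force: [-4.7, -1.3, 9.4]
```

```bash
(python3 -m jog '[[[0,0,0.02,0,0,0,0],[0,0,0,0,0,0,0]]]';  python3 -m jog '[[[0,0,0.01,0,0,0,0],[0,0,0,0,0,0,0]]]') | grep -E "time|pos|force"
```

```text
time: 13.9
tool_pos: [509.2, 77.8, 69.0]
ft_force: [-4.1, -1.5, 9.5]
time: 14.15
tool_pos: [509.1, 77.8, 68.6]
ft_force: [-5.6, -1.7, 10.6]
```

Pressed to 9.4 mm depth. Next I'll withdraw straight up, then move back towards the robot and up so the cameras have a clear view.

```bash
(python3 -m jog '[[[0,0,-0.1,0,0,0,0],[0,0,-0.2,0,0,0,0],[0,0,-0.5,0,0,0,0],[0,0,-0.8,0,0,0,0],[0,0,-0.8,0,0,0,0],[0.6,0.6,-0.3,0,0,0,0],[0.6,0.6,0,0,0,0,0],[0,0.8,0,0,0,0,0],[0,0.8,0,0,0,0,0],[0,0.8,0,0,0,0,0],[0,0.8,0,0,0,0,0],[0,0.8,0,0,0,0,0]]]'; python3 -m jog '[[[0,0.8,0,0,0,0,0],[0,0.6,0,0,0,0,0],[0,0,0,0,0,0,0],[0,0,0,0,0,0,0]]]')| grep -E "time|pos|force"
python3 - <<'E'
from h import *
im,d=snapshot("top");im=np.ascontiguousarray(im[:,:,::-1])
d0=np.load("pics/top0.npy")
for u,v in[(227,234),(257,242),(287,249),(316,256)]:
    p=[world("top",d,u+i,v+j)[2] for i in(-5,-2,1,4) for j in(-4,0,4)];print(np.median(p).round(1))
i0=cv2.imread("pics/top0.png")
cv2.imwrite("pics/end.png",np.vstack([i0[110:300,130:430],im[110:300,130:430]]).repeat(1,0))
s,_=snapshot("side");cv2.imwrite("pics/ends.png",cv2.resize(s[100:330,180:420,::-1],None,fx=2.5,fy=2.5))
E
```

```text
time: 15.65
tool_pos: [506.1, 346.1, 202.7]
ft_force: [1.6, 0.8, 0.4]
time: 16.15
tool_pos: [520.8, 412.6, 202.3]
ft_force: [-0.2, -0.3, 0.1]
77.4
78.0
77.4
78.0
```

View pics/end.png

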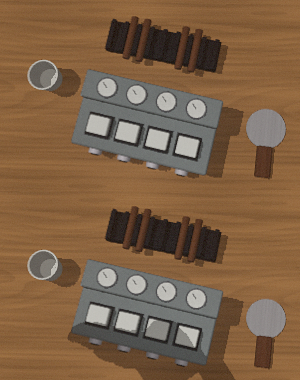

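View pics/ends.png

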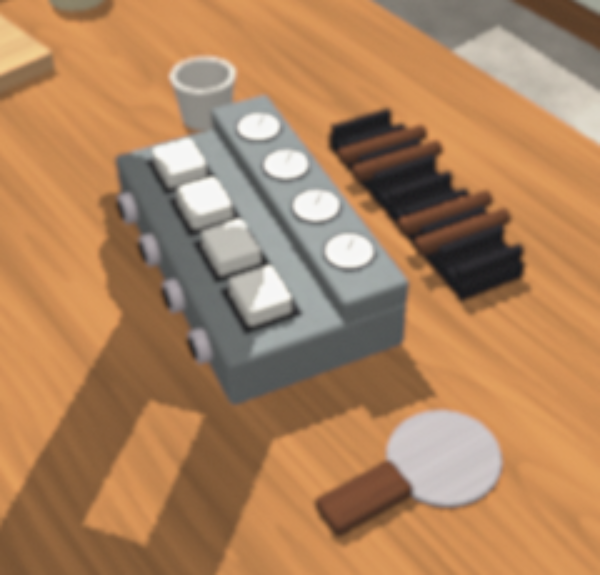

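Before and after, the pot (42,75), mould (165,45) and knife (265,130) sit in the same places in the crops. All four keys stand up at about 78 mm; only the arm's shadow falls across keys 3 and 4. I'm handing in.

```bash
python3 -c "from bench import job; print(job.hand_in())"
```

```text
the job is handed in; nothing more can be done
None
```

The latched key was key 3, counting from the robot's left. I tapped all four in order, pressed that one until it released, took the hand away and handed the job in at about 16 s.

- **Free keys:** keys 1, 2 and 4 met the fingers at about 78 mm. I pushed each down only about 2.5 mm, with 3 to 4 N.
- **Latched key:** key 3 stopped the fingers at about 72 mm and did not give at 6.4 N. After tapping key 4, I came back and pressed key 3 to about 9.4 mm depth at 10.6 N, then withdrew.
- **Last checks:** the key tops measured 77.4, 78.0, 77.4 and 78.0 mm against 78 mm fully up. The pot, knife and mould look unmoved between the first and last pictures, by eye only. The hand was clear of everything and the force reading was within noise. No check failed or disagreed.

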